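Slide a plate cassette into the gap in the printing machine's plate bed

ROBOT

A 7-joint arm with a two-finger parallel gripper is mounted at the origin on the work surface. World frame = base frame: x ahead of the robot, y to its left, z up, the work surface at z = 0. Lengths are in m, angles in rad, forces in N, time in s.
With the tool pointing down it reaches from about 0.425 to 0.875 m from the base axis. Payload 4.7 kg.
Tool frame: the origin (TCP) lies at the very end of the fingers, on their centre line; the grasp point (between the pads) lies 19 mm behind it; z points along the fingers, y is the direction in which the jaws open and shut (so a half turn about z gives the same grasp; the last joint's range is limited). The gripper opens to 85 mm and grips with 20 to 120 N. Pads are 22 mm wide; open, the fingers measure 114 mm over their backs; the gripper's body (76 mm by 85 mm) begins 54 mm behind the grasp point. The pads swing forward as they close: fully open they stand 13 mm farther back than shut.
Start: joints at [1.121, 0.321, -0.07, 1.45, 0.023, 1.371, -0.057], TCP at [0.291, -0.581, 0.231] pointing down, gripper open.
Joint ranges: [-2.86, 2.86], [-0.3, 2.09], [-1.38, 1.24], [0.06, 2.45], [-1.56, 4.7], [0.09, 2.05], [-2.69, 2.69]. Speed limits (rad/s): [2.57, 2.57, 3.14, 3.14, 3.14, 3.14, 3.14].

INTERFACE

Orientations are given as a rotation vector (axis times angle).
In Python, from rig import ctrl gives the robot as it stands.
- The arm moves only by the tool send_rows, never from a script. Its argument "increments" is a list of rows, each a list of 7 numbers: the shift along the tool's x, y, z in mm, then the turn, a rotation vector about the tool's x, y, z in degrees, then the opening, from -1 (shut) to 1 (fully open), so that 0 is half open. In form: [[tx, ty, tz, wx, wy, wz, hand], ...]. A call has 1 to 8 rows; each row is the pose to reach, as a shift and turn from the pose measured when the call began, along the tool's axes at that moment; what a row does not reach only later rows make up. A row lasts 1/12 s, in which the tool goes at most 41.7 mm and 7.16 degrees, less where a joint would pass 70% of its speed; a pose out of reach is approached as far as the arm can. A call with a gripper value outside its range is refused whole. The fingers move at their own pace and stop on an object; "squeeze" is the grip in N (left out, the last holds). Time passes only in rows, so rows that repeat a pose let the fingers close. It gives the time, the measured TCP pose, the force and the opening at its end, in the units of the state.
- ctrl.get_state(): the state, without advancing time (a new reading comes with each control period).
- ctrl.camera(name): name is "scene" or "top" or "wrist"; returns a dict with "color" (480x640x3 uint8, red, green, blue), "z_map" (480x640 float32, m along the optical axis (not along the pixel's ray), 0 where there is no reading), "camera_matrix" (3x3 intrinsics, pixels), "R" (3x3) and "t" (3): a world point X has camera coordinates R X + t. Camera axes: x right, y down, z forward; pixel columns grow to the right and rows downward; lengths in m; the calibration is good to about 2 mm. A picture is of the moment at which its call begins.
- ctrl.close_job(): hands the job in, once; it reports no verdict.
The state is a dict: "clock": time; "qpos": joint angles; "joint_velocities": joint speeds; "effort": joint torques, N m; "position": TCP position; "tool_rot": TCP orientation; "contact_force": force on the tool from outside, world axes, zero at the start; "wrist_torque": the same for the moment, N m; "width": opening from 0.0 (shut) to 1.0 (fully open).
Only numpy, scipy, OpenCV 4.12 (cv2) and the standard library are available. Lean on these libraries where they do the work, as an engineer would, in place of code of your own. Each camera call takes 0.05 s, during which the arm holds its last target.

TASK

Slide the plate cassette that sits on the loading ledge into the one empty place in the row of cassettes, square between its neighbours, and push it in until it bears firmly on the stop screw at the back of that place and has pushed the small sensing pin right in, then leave it there. Push home gently, feeling for the stop rather than ramming it, and do not shift the other cassettes or tip any of them.

Things in the scene. Friction and masses are not known exactly. Their poses are not given: they have to be found in the camera images.
- cassette: The plate cassette to fit: dark steel block, upright corners rounded 6 mm, bright plate on its flat top; 90 mm long (x), 78 wide (y), 40 high; 0.5 to 1 kg. Lies flat on the loading ledge, out of line, turned up to 0.3 rad from the seat; too wide for most grippers, slides when pushed (2 to 10 N). Origin: centre of its underside; the end at x = +45 mm goes in first; z up.
- seat: The empty place in the row, marked by a thin black 70 x 50 mm patch on the bed's floor. Origin: on the floor (20 mm above the table), middle of the place's width. x points level into the place, to the stop screw; y across the row; z up. Free width about 80.5 mm: 1 mm or so to spare each side of the cassette, the neighbours standing slightly askew. The neighbours' near ends lie at x = -50 to -42 mm.
- pin (a joint): Sensing pin, 8 mm diameter, standing 6 mm out of the flat face of the stop screw (level steel sleeve, 20 mm diameter, out of the rear rail, axis 25 mm above the floor): 0 = out, 0.006 m = pressed in level with that face, as with a cassette home. Weak spring (under 1 N). The face is rigid and lies 35 to 55 mm beyond the seat's origin, set anew each time: find it by feel, not by being flush.
- bed: Fixed aluminium base plate, 20 mm thick; its top is the row's floor and the loading ledge. Origin on the table; x to the rear rail, y across. Plate x -130 to 170, y -260 to 260 mm. Four places centred at x 70, y -120.75, -40.25, 40.25, 120.75 mm; 40 mm high cheeks end the row (inner faces y = -161.25, 161.25, from x 29). Rail at x 140 to 170, 40 high. A 20 mm high loupe stands on one row cassette.
- cassette_a: Another cassette, same shape and size as the loose one (90 x 78 x 40 mm, about 0.7 kg), standing loose in the row in the bed; must stay where it is. Which place of the row it has varies. Origin: centre of its underside; x points to the rear rail, z up.
- cassette_b: Another cassette, same shape and size as the loose one (90 x 78 x 40 mm, about 0.7 kg), standing loose in the row in the bed; must stay where it is. Which place of the row it has varies. Origin: centre of its underside; x points to the rear rail, z up.
- cassette_c: Another cassette, same shape and size as the loose one (90 x 78 x 40 mm, about 0.7 kg), standing loose in the row in the bed; must stay where it is. Which place of the row it has varies. Origin: centre of its underside; x points to the rear rail, z up.

How it is judged:
On the way, in this order (a step that is already met when the one before it is completed fails the run):
1. the cassette has entered the empty place, at least a third of its length, square and flat on the floor (x of cassette in the frame of seat above -0.06 m and y of cassette in the frame of seat between -0.006 and 0.006 m and angle between the x axis of cassette and the x axis of seat, either way round below 0.08 rad and angle between cassette's own z axis and vertical below 0.05 rad), for 0.1 s.
2. the cassette is pressed against the stop screw (part of the seat) with more than 6 N (contact force between cassette and seat above 6 N), for 0.1 s.
At the end, for the whole second after the job is handed in: The cassette lies at rest on the floor of the empty place, holding the sensing pin in by more than 4 of its 6 mm (so within 2 mm of the stop screw's face), within 4 mm of the middle of the place and 0.05 rad of square; each other cassette is within 5 mm of where it stood (value of joint pin above 0.004 m and y of cassette in the frame of seat between -0.004 and 0.004 m and angle between the x axis of cassette and the x axis of seat, either way round below 0.05 rad and angle between cassette's own z axis and vertical below 0.04 rad and z of cassette in the frame of seat between -0.003 and 0.003 m and linear speed of cassette below 0.01 m/s and distance of each of cassette_a, cassette_b, cassette_c from where it was at the start of the episode below 0.005 m); the robot touches nothing.
It fails at once if another cassette shifted by more than 5 mm (distance of any of cassette_a, cassette_b, cassette_c from where it was at the start of the episode above 0.005 m).
It fails at once if the stop screw rammed (more than 40 N) (contact force between cassette and seat above 40 N).
It fails at once if a cassette tipped by more than 0.25 rad (angle between any of cassette_a, cassette_b, cassette_c, cassette's own z axis and vertical above 0.25 rad).
It also fails if it takes over 67 s, if anything falls off the work surface, if the arm or the gripper's body presses on something with over 40 N, if the wrist force passes 120 N, or if a joint passes its speed limit or range.

## Working session

There is one attempt and no reset: what is moved stays moved. The work goes in short steps, Python scripts to look and compute and a tool call to move; the robot and the scene stay as the last step left them, time stands still between calls to the robot, and variables do not carry over. Pictures are saved under pics/ and viewed, and the job is handed in when it is done.

Besides the shell and the picture viewer there is one more tool, called after ">>>" as name(argument=value, ...), one argument or row to a line, values as JSON. send_rows: Moves the arm, as the interface text tells. Its arguments: {"type":"object","properties":{"increments":{"type":"array","items":{"type":"array","items":{"type":"number"}}},"squeeze":{"type":"number"}},"required":["increments"]}

```bash
ls; mkdir -p pics; python3 - <<'E'
from rig import ctrl
import cv2,numpy as np
s=ctrl.get_state()
for k in s: print(k,np.round(s[k],4))
for n in ['scene','top','wrist']:
    c=ctrl.camera(n)
    cv2.imwrite(f'pics/{n}0.png',c['color'][:,:,::-1])
    np.savez(f'{n}0.npz',**c)
    print(n,np.round(c['camera_matrix'],1).tolist(),np.round(c['R'],3).tolist(),np.round(c['t'],3))
E
```

```text
pics
clock 0.0
qpos [ 1.1211  0.3218 -0.0701  1.4517  0.0226  1.3708 -0.0569]
joint_velocities [-0.0013 -0.0001 -0.0016  0.0003  0.0009 -0.0013 -0.0016]
effort [-4.00000e-04 -4.93579e+01 -3.81900e-01 -3.14331e+01  1.31000e-02
  1.14000e-02  0.00000e+00]
position [ 0.2905 -0.5809  0.2302]
tool_rot [-3.0557e+00 -7.2170e-01  9.0000e-04]
contact_force [ 0.4583  1.0031 -0.6008]
wrist_torque [-0.0118  0.0145  0.0164]
width 0.9977
scene [[436.8, 0.0, 315.2], [0.0, 436.8, 241.3], [0.0, 0.0, 1.0]] [[0.185, 0.983, 0.004], [0.529, -0.096, -0.843], [-0.828, 0.158, -0.538]] [-0.151 -0.268  1.183]
top [[462.2, 0.0, 319.5], [0.0, 462.2, 235.9], [0.0, 0.0, 1.0]] [[0.011, -1.0, 0.002], [-0.997, -0.011, -0.077], [0.077, -0.002, -0.997]] [0.024 0.619 0.661]
wrist [[376.6, 0.0, 319.8], [0.0, 376.6, 232.9], [0.0, 0.0, 1.0]] [[0.448, -0.894, -0.002], [-0.863, -0.432, 0.262], [-0.235, -0.116, -0.965]] [-0.649 -0.035  0.377]
```

View pics/top0.png

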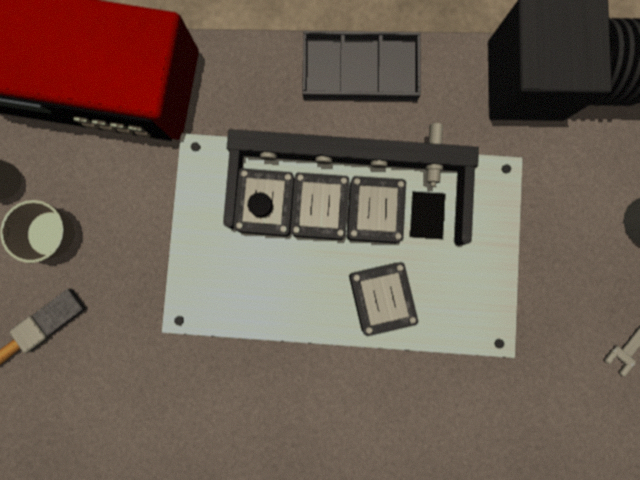

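View pics/scene0.png

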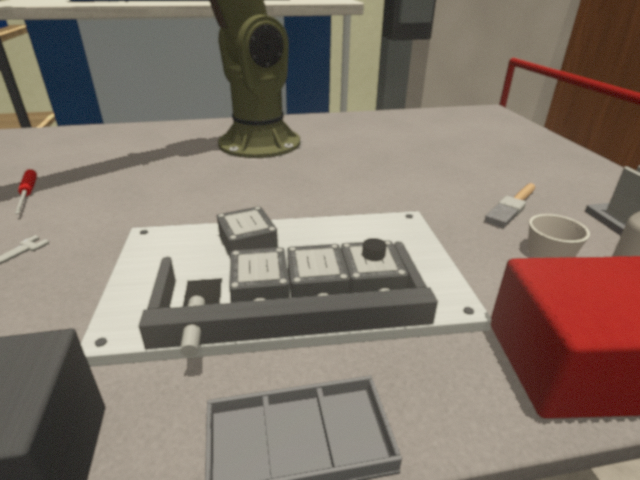

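View pics/wrist0.png

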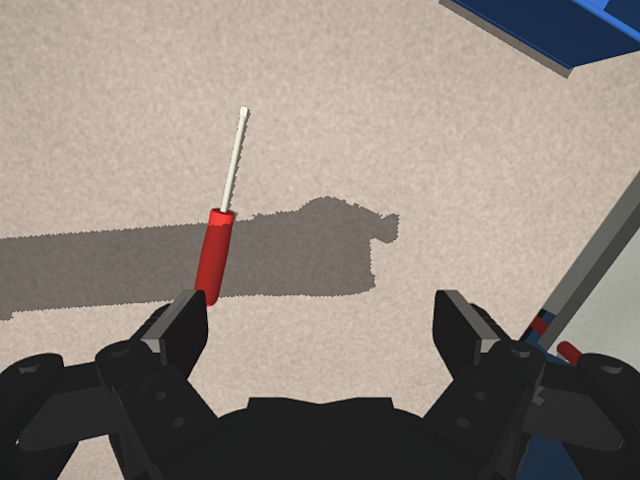

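```bash
cat > h.py <<'E'
import numpy as np,cv2
def ray(c,px,z):
    K,R,t=c['camera_matrix'],c['R'],c['t']
    px=np.atleast_2d(np.asarray(px,float))
    d=np.c_[px,np.ones(len(px))]@np.linalg.inv(K).T@R
    C=-R.T@t
    return (C+d*((z-C[2])/d[:,2])[:,None])
def proj(c,X):
    p=(np.atleast_2d(X)@c['R'].T+c['t'])@c['camera_matrix'].T
    return p[:,:2]/p[:,2:]
E
python3 - <<'E'
import numpy as np,cv2
from h import *
c=dict(np.load('top0.npz'))
im=c['color'][:,:,::-1]
crop=im[120:350,220:490]
cv2.imwrite('pics/crop0.png',cv2.resize(crop,None,fx=2.6,fy=2.6,interpolation=cv2.INTER_CUBIC))
for p in [(265,200),(320,206),(378,210),(384,298),(428,215),(300,280),(410,330),(380,140),(392,275),(400,320)]:
    print(p,im[p[1],p[0]],c['z_map'][p[1],p[0]])
E
```

```text
(265, 200) [23 28 28] 0.6317189
(320, 206) [138 160 167] 0.649346
(378, 210) [135 157 166] 0.6494571
(384, 298) [132 152 160] 0.63922036
(428, 215) [18 16 20] 0.6892431
(300, 280) [161 177 172] 0.6839479
(410, 330) [156 177 173] 0.6797431
(380, 140) [51 58 64] 0.6605282
(392, 275) [133 154 161] 0.6418959
(400, 320) [56 61 64] 0.6375123
```

View pics/crop0.png

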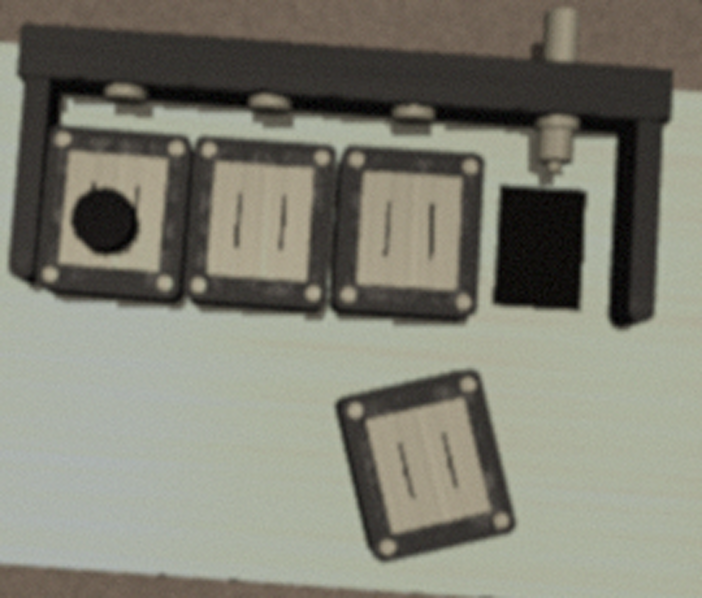

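```bash
cat > meas.py <<'E'
import numpy as np,cv2
from h import *
S=4
def rect(c,mask_px_box,thr,z,inv=False,seed=None):
    # contour of bright (or dark) blob containing seed, upsampled, rectified on plane z
    g=cv2.cvtColor(c['color'],cv2.COLOR_RGB2GRAY)
    x0,y0,x1,y1=mask_px_box
    u=cv2.resize(g[y0:y1,x0:x1],None,fx=S,fy=S,interpolation=cv2.INTER_CUBIC)
    u=cv2.GaussianBlur(u,(0,0),2)
    m=((u<thr) if inv else (u>thr)).astype(np.uint8)
    m=cv2.morphologyEx(m,cv2.MORPH_CLOSE,np.ones((25,25),np.uint8)) if not inv else m
    m=cv2.morphologyEx(m,cv2.MORPH_OPEN,np.ones((13,13),np.uint8))
    cs,_=cv2.findContours(m,cv2.RETR_EXTERNAL,cv2.CHAIN_APPROX_NONE)
    for k in cs:
        if cv2.pointPolygonTest(k,((seed[0]-x0)*S,(seed[1]-y0)*S),False)>0:
            p=(k[:,0,:]+0.5)/S-0.5+[x0,y0]
            w=ray(c,p,z)[:,:2]*1000
            r=cv2.minAreaRect(w.astype(np.float32))
            b=cv2.boxPoints(r)
            e=b[1]-b[0] if abs((b[1]-b[0])[0])>abs((b[2]-b[1])[0]) else b[2]-b[1]
            if e[0]<0:e=-e
            M=cv2.moments(w.astype(np.float32).reshape(-1,1,2))
            return dict(c=np.array(r[0]),size=np.round(r[1],1),yaw=np.arctan2(e[1],e[0]),cm=np.array([M['m10'],M['m01']])/M['m00'],w=w)
E
python3 - <<'E'
from meas import *
c=dict(np.load('top0.npz'))
for n,box,thr,z,inv,seed in [('left',(235,165,295,240),105,.06,0,(250,190)),('mid',(290,165,350,240),105,.06,0,(320,200)),('right',(345,170,408,245),105,.06,0,(378,205)),('loose',(340,255,425,340),105,.06,0,(384,298)),('patch',(405,185,450,243),85,.02,1,(428,215))]:
    r=rect(c,box,thr,z,inv,seed)
    print(n,r and (np.round(r['c'],1),np.round(r['cm'],1),r['size'],round(r['yaw'],4)))
# bed plate holes at corners
hs=[ray(c,p,.02)[0]*1000 for p in [(196,147),(506.5,169),(499.5,343),(179,320.5)]]
print(np.round(hs,1))
h=np.array(hs)
for a,b in [(0,1),(3,2)]: d=h[b]-h[a]; print(np.arctan2(d[0],-d[1]))
for a,b in [(3,0),(2,1)]: d=h[b]-h[a]; print(np.arctan2(d[1],d[0]))
print(h.mean(0))
# cheek inner top edge
g=cv2.cvtColor(c['color'],cv2.COLOR_RGB2GRAY)
for r in (185,195,205,215,225,235): print(r,g[r,440:480])
E
```

```text
left (array([665.2, 110.7]), array([665.2, 110.6]), array([56. , 64.1]), np.float32(-0.0617))
mid (array([660.7,  30.7]), array([660.5,  30.8]), array([55.7, 63.8]), np.float32(-0.0603))
right (array([651.8, -46.1]), array([655.7, -49.6]), array([62.9, 72.5]), np.float32(-0.0511))
loose (array([532.6, -57.6]), array([532.7, -57.2]), array([116.9, 119. ]), np.float32(0.0107))
patch (array([ 652.9, -130.3]), array([ 652.8, -130.3]), array([49.8, 69.8]), np.float32(-0.0722))
[[ 752.1  218.7   20. ]
 [ 723.8 -250.4   20. ]
 [ 465.  -234.9   20. ]
 [ 492.5  235.4   20. ]]
-0.06025347768632146
-0.05844940179589213
-0.06430303774849906
-0.05985278126091282
[608.35938394  -7.81956149  20.        ]
185 [174 172 172 173 175 171 175 171 174 174 171 173 175 172 176 158 104  45
  15   6  16  12  14  16  30  42  48  51  46  50  51  44  48  68 121 159
 170 171 170 172]
195 [ 13   8  13  12  34  96 155 173 173 178 174 172 175 173 174 155  87  23
   9  12  15   9  15  25  44  50  47  47  48  47  50  48  49  99 154 176
 171 174 170 174]
205 [ 15   9   7  23  87 153 172 177 175 176 171 173 174 176 164 108  46  19
  10   8  10  13  13  31  44  48  48  45  50  49  48  48  67 118 162 173
 172 175 170 172]
215 [ 14  10  13  34  94 159 173 175 176 172 175 171 174 177 152  91  27   6
  13  12  14  12  28  42  45  51  49  50  50  48  50  53  94 155 173 172
 175 172 173 172]
225 [ 14  10  27  90 152 174 174 172 172 174 173 174 176 161 112  48  20  10
  16   2  12  14  30  45  50  52  51  51  50  50  48  66 112 161 176 173
 168 173 175 174]
235 [ 13  18  56 120 162 176 173 173 176 171 172 176 175 157  91  28   8  12
  14  10  12  21  42  54  55  54  53  50  47  52  50  85 138 166 175 172
 172 169 174 170]
```

```bash
sed -i 's/np.ones((25,25)/np.ones((13,13)/; s/np.ones((13,13),np.uint8))$/np.ones((31,31),np.uint8) if not inv else np.ones((13,13),np.uint8))/' meas.py; sed -n 12,15p meas.py
cat > m0.py <<'E'
from meas import *
def run(c,loose=(384,298)):
  lx,ly=loose
  for n,box,thr,z,inv,seed in [('left',(235,165,295,240),115,.06,0,(250,190)),('mid',(290,165,350,240),115,.06,0,(320,206)),('right',(345,170,408,245),115,.06,0,(378,210)),('loose',(lx-45,ly-45,lx+45,ly+45),115,.06,0,(lx,ly)),('patch',(405,185,450,243),85,.02,1,(428,215))]:
    r=rect(c,box,thr,z,inv,seed)
    print(n,r and (np.round(r['c'],1),np.round(r['cm'],1),r['size'],round(float(r['yaw']),4)))
if __name__=='__main__': run(dict(np.load('top0.npz')))
E
python3 m0.py
```

```text
m=cv2.morphologyEx(m,cv2.MORPH_OPEN,np.ones((31,31),np.uint8) if not inv else np.ones((13,13),np.uint8))
    cs,_=cv2.findContours(m,cv2.RETR_EXTERNAL,cv2.CHAIN_APPROX_NONE)
    for k in cs:
        if cv2.pointPolygonTest(k,((seed[0]-x0)*S,(seed[1]-y0)*S),False)>0:
left (array([665.5, 110.5]), array([674.6, 102.8]), array([54.6, 62.4]), -0.0678)
mid (array([660.6,  30.7]), array([660.5,  30.8]), array([54.9, 63. ]), -0.0591)
right (array([656.3, -50.2]), array([656.3, -50.1]), array([54.5, 62.4]), -0.0489)
loose (array([532. , -59.8]), array([532.1, -59.3]), array([123.8, 126. ]), 0.0107)
patch (array([ 652.9, -130.3]), array([ 652.8, -130.3]), array([49.8, 69.8]), -0.0722)
```

```bash
sed -i "s/    for k in cs:/    for k in sorted(cs,key=cv2.contourArea):/; s/RETR_EXTERNAL/RETR_LIST/" meas.py
python3 m0.py; python3 - <<'E'
from h import *
c=dict(np.load('top0.npz'))
g=cv2.cvtColor(c['color'],cv2.COLOR_RGB2GRAY).astype(float)
# cheek outer/inner top edge, neighbours' edges via row gradients
def edge(r,a,b,lvl):
    s=g[r,a:b]; i=np.where((s[:-1]-lvl)*(s[1:]-lvl)<=0)[0][0]
    return a+i+(lvl-s[i])/(s[i+1]-s[i])
fi=[ray(c,[edge(r,458,469,29),r],.06)[0]*1000 for r in range(190,236,3)]
fo=[ray(c,[edge(r,466,479,110),r],.06)[0]*1000 for r in range(190,236,3)]
for f in (fi,fo):
    f=np.array(f); p=np.polyfit(f[:,0]-650,f[:,1],1); print('cheek y at x=650:',p[1],'slope',p[0])
# depth check
for p in [(428,215),(384,298),(378,210)]:
    d=c['z_map'][p[1],p[0]]; X=c['R'].T@(np.linalg.inv(c['camera_matrix'])@[p[0],p[1],1]*d-c['t']); print(p,X)
E
```

```text
left (array([665.5, 110.5]), array([674.6, 102.8]), array([54.6, 62.4]), -0.0678)
mid (array([660.6,  30.7]), array([660.5,  30.8]), array([54.9, 63. ]), -0.0591)
right (array([656.3, -50.2]), array([656.3, -50.1]), array([54.5, 62.4]), -0.0489)
loose (array([530. , -60.3]), array([530.1, -60.2]), array([62.4, 54.5]), 0.2379)
patch (array([ 652.9, -130.3]), array([ 652.8, -130.3]), array([49.8, 69.8]), -0.0722)
cheek y at x=650: -170.5541124803079 slope -0.05973676877259038
cheek y at x=650: -184.5872385645512 slope -0.05958028887804294
(428, 215) [ 0.65231414 -0.13091439  0.02225665]
(384, 298) [ 0.53096157 -0.05956979  0.06289914]
(378, 210) [ 0.65356832 -0.05121347  0.06213722]
```

```bash
cat >> h.py <<'E'
from scipy.spatial.transform import Rotation as Ro
def plan(s,pos,yaw):
    """shift mm and turn deg (tool axes) from the state s to TCP pos (m), tool straight down, tool x at yaw"""
    R0=Ro.from_rotvec(s['tool_rot'])
    Rt=Ro.from_euler('z',yaw)*Ro.from_euler('x',np.pi)
    d=R0.inv().apply(np.array(pos)-s['position'])*1000
    w=np.degrees((R0.inv()*Rt).as_rotvec())
    return np.round(d,1),np.round(w,2)
def show(s):
    R0=Ro.from_rotvec(s['tool_rot']).as_matrix()
    print('t',s['clock'],'pos',np.round(s['position']*np.array(1000.),1),'yaw',round(float(np.arctan2(R0[1,0],R0[0,0])),4),'z',np.round(R0[:,2],4),'F',np.round(s['contact_force'],1),'w',s['width'])
E
python3 - <<'E'
from h import *
from rig import ctrl
s=ctrl.get_state(); show(s)
c=dict(np.load('wrist0.npz')); C=-c['R'].T@c['t']; R0=Ro.from_rotvec(s['tool_rot'])
print('wristcam in tool',R0.inv().apply(C-s['position']),'axis',R0.inv().apply(c['R'][2]))
print(plan(s,[.4989,-.0678,.140],.2379))
E
```

```text
t 0.15 pos [ 290.5 -581.   230.5] yaw 0.4638 z [-7.0e-04  1.3e-03 -1.0e+00] F [-0.9 -0.1  0.1] w 1.0015346515041519
wristcam in tool [ 6.48918484e-02  9.96514658e-05 -1.41762346e-01] axis [-2.61980972e-01 -2.41850898e-05  9.65073038e-01]
(array([ 415.9, -365.6,   91. ]), array([-9.000e-02,  1.000e-02,  1.295e+01]))
```

>>> send_rows(
  increments=[
    [26, -23, 0, 0, 0, 2, 1],
    [52, -46, 0, 0, 0, 4, 1],
    [78, -69, 0, 0, 0, 6, 1],
    [104, -92, 0, 0, 0, 8, 1],
    [130, -114, 0, 0, 0, 10, 1],
    [156, -137, 0, 0, 0, 12, 1],
    [182, -160, 0, 0, 0, 13, 1],
    [208, -183, 0, 0, 0, 13, 1],
  ],
)

```text
clock: 0.82
position: [0.3949, -0.3225, 0.2305]
tool_rot: [-3.118, -0.37, 0.001]
contact_force: [1.1, -0.7, -0.3]
width: 0.997
```

```bash
python3 - <<'E'
from h import *
from rig import ctrl
s=ctrl.get_state(); show(s)
print(plan(s,[.4989,-.0678,.140],.2379))
E
```

```text
t 0.8167 pos [ 394.9 -322.5  230.5] yaw 0.236 z [-0.001   0.0013 -1.    ] F [ 1.1 -0.7 -0.3] w 0.9973114257826647
(array([ 160.7, -223.2,   90.7]), array([-0.09,  0.04, -0.11]))
```

>>> send_rows(
  increments=[
    [21, -28, 0, 0, 0, 0, 1],
    [42, -58, 5, 0, 0, 0, 1],
    [63, -88, 15, 0, 0, 0, 1],
    [84, -118, 30, 0, 0, 0, 1],
    [106, -148, 45, 0, 0, 0, 1],
    [128, -178, 60, 0, 0, 0, 1],
    [148, -205, 78, 0, 0, -0.1, 1],
    [160.7, -223.2, 90.7, -0.1, 0, -0.1, 1],
  ],
)

```text
clock: 1.48
position: [0.4992, -0.0638, 0.1388]
tool_rot: [-3.118, -0.378, 0.001]
contact_force: [0.1, -0.1, -0.3]
width: 1.002
```

```bash
python3 - <<'E'
from h import *
from rig import ctrl
s=ctrl.get_state(); show(s)
for n in ['top','wrist']:
    c=ctrl.camera(n)
    cv2.imwrite(f'pics/{n}1.png',c['color'][:,:,::-1])
    np.savez(f'{n}1.npz',**c)
s=ctrl.get_state(); show(s)
print(plan(s,[.4989,-.0678,.140],.2379))
E
```

```text
t 1.4833 pos [499.2 -63.8 138.8] yaw 0.2414 z [-9.e-04  1.e-03 -1.e+00] F [ 0.1 -0.1 -0.3] w 1.0018375243440036
t 1.5833 pos [498.1 -62.4 137.8] yaw 0.2457 z [-0.0042  0.0027 -1.    ] F [-0.4  0.4  0.3] w 0.997923588281075
(array([-0.6,  5.4, -2.3]), array([-0.21,  0.2 ,  0.45]))
```

View pics/wrist1.png

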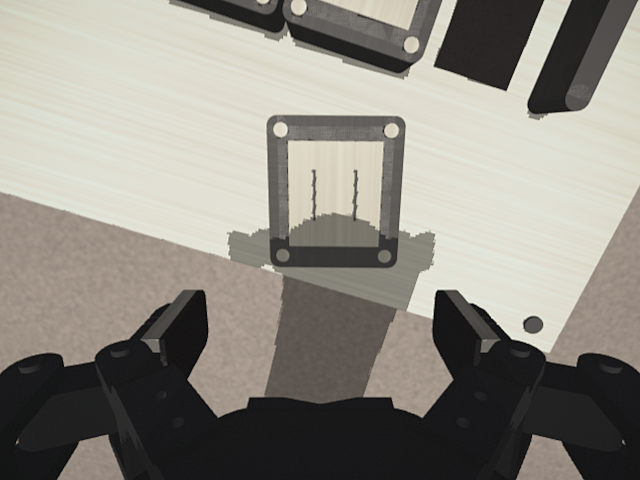

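View pics/top1.png

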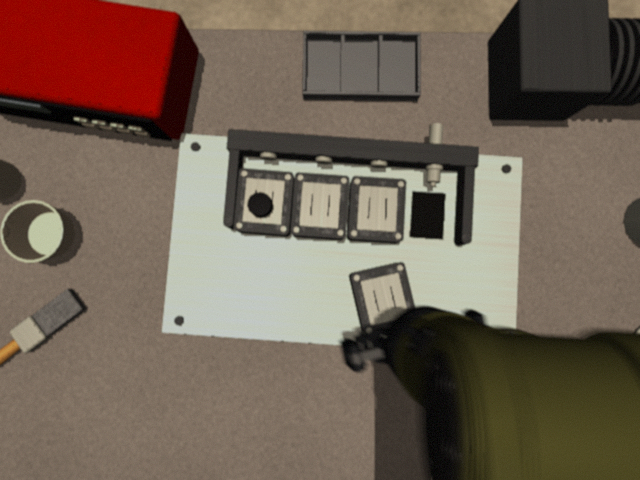

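```bash
cat > wm.py <<'E'
from h import *
def quad(c,screws,z=.06):
    w=ray(c,screws,z)[:,:2]*1000   # FL,FR,RL,RR
    ctr=w.mean(0); ax=(w[0]+w[1]-w[2]-w[3])/2
    return ctr,np.arctan2(ax[1],ax[0]),np.linalg.norm(ax),w
E
python3 - <<'E'
from wm import *
from rig import ctrl
c=dict(np.load('wrist1.npz'))
print(quad(c,[(280.5,130),(391,130),(282.5,256),(384,256)]))
C=-c['R'].T@c['t']; print(C, c['R'])
s=ctrl.get_state(); R0=Ro.from_rotvec(s['tool_rot'])
print('cam in tool now',R0.inv().apply(C-s['position']),R0.inv().apply(c['R'][2]))
show(s)
print(np.round(ray(c,[(438,67),(508,90)],.02)*1000,1))
E
```

```text
(array([528.02474202, -60.90748005]), np.float64(0.23703912724933393), np.float64(74.34581788286536), array([[556.61792262, -22.20607352],
       [571.69848609, -82.15058673],
       [484.27175908, -39.55168376],
       [499.51080027, -99.72157618]]))
[ 0.56238712 -0.04452376  0.27848374] [[ 0.24396749 -0.96977215 -0.00467261]
 [-0.93505143 -0.23650518  0.26409114]
 [-0.25721333 -0.06006053 -0.96448641]]
cam in tool now [ 0.06617884 -0.00220967 -0.14094157] [-2.60791481e-01 -8.24030499e-04  9.65394802e-01]
t 1.5833 pos [498.1 -62.4 137.8] yaw 0.2457 z [-0.0042  0.0027 -1.    ] F [-0.4  0.4  0.3] w 0.997923588281075
[[ 617.6 -106.7   20. ]
 [ 615.5 -154.7   20. ]]
```

>>> send_rows(
  increments=[
    [0, 5.4, 20, -0.2, 0.2, 0.4, 1],
    [0, 5.4, 45, -0.2, 0.2, 0.4, 1],
    [0, 5.4, 45, -0.2, 0.2, 0.4, 1],
    [0, 5.4, 45, -0.2, 0.2, 0.4, 1],
  ],
)

```text
clock: 1.92
position: [0.4981, -0.0682, 0.0921]
tool_rot: [-3.118, -0.372, 0.004]
contact_force: [0.1, 0.3, 0.2]
width: 1.002
```

```bash
python3 - <<'E'
from h import *
from rig import ctrl
s=ctrl.get_state(); show(s)
print(plan(s,[.4979,-.0681,.025],.2375))
E
```

```text
t 1.9167 pos [498.1 -68.2  92.1] yaw 0.2377 z [-2.9e-03  6.0e-04 -1.0e+00] F [0.1 0.3 0.2] w 1.0017424979080416
(array([ 0. , -0. , 67.1]), array([-0.07,  0.15,  0.01]))
```

>>> send_rows(
  increments=[
    [0, 0, 12, 0, 0.1, 0, 1],
    [0, 0, 24, 0, 0.1, 0, 1],
    [0, 0, 36, 0, 0.1, 0, 1],
    [0, 0, 48, 0, 0.1, 0, 1],
    [0, 0, 55, 0, 0.1, 0, 1],
    [0, 0, 58, 0, 0.1, 0, 1],
    [0, 0, 58, 0, 0.1, 0, 1],
  ],
)

```text
clock: 2.5
position: [0.4972, -0.0679, 0.033]
tool_rot: [-3.117, -0.373, 0.004]
contact_force: [0.9, -0.3, 0.7]
width: 1.0
```

```bash
python3 - <<'E'
from h import *
from rig import ctrl
s=ctrl.get_state(); show(s)
print(plan(s,[.4979,-.0681,.025],.2375))
for n in ['wrist']:
    c=ctrl.camera(n)
    cv2.imwrite(f'pics/{n}2.png',c['color'][:,:,::-1])
    np.savez(f'{n}2.npz',**c)
E
```

```text
t 2.5 pos [497.2 -67.9  33. ] yaw 0.2381 z [-0.0031  0.0017 -1.    ] F [ 0.9 -0.3  0.7] w 1.0003439791577675
(array([0.7, 0.4, 8. ]), array([-0.14,  0.15,  0.03]))
```

View pics/wrist2.png

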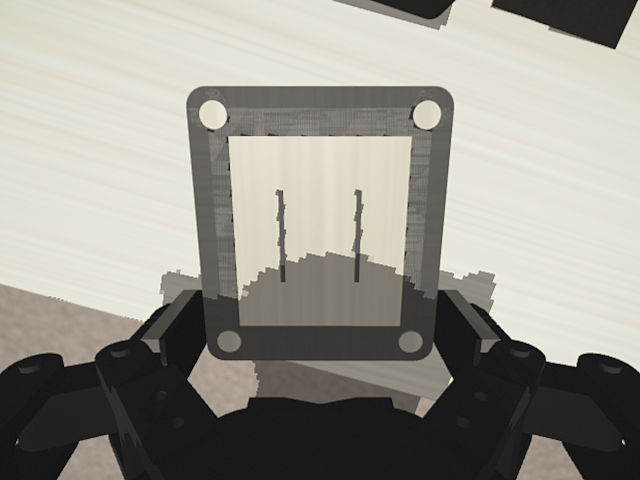

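>>> send_rows(
  increments=[
    [0.7, 0.4, 4, 0, 0.1, 0, 1],
    [0.7, 0.4, 8, 0, 0.1, 0, 1],
    [0.7, 0.4, 8, 0, 0.1, 0, 0.7],
    [0.7, 0.4, 8, 0, 0.1, 0, 0.6],
    [0.7, 0.4, 8, 0, 0.1, 0, 0.6],
    [0.7, 0.4, 8, 0, 0.1, 0, 0.6],
  ],
  squeeze=25,
)

```text
clock: 3.05
position: [0.4982, -0.0679, 0.0255]
tool_rot: [-3.117, -0.373, 0.0]
contact_force: [0.8, 1.1, -3.0]
width: 0.906
```

```bash
python3 - <<'E'
from h import *
from rig import ctrl
s=ctrl.get_state(); show(s)
for n in ['wrist','top']:
    c=ctrl.camera(n)
    cv2.imwrite(f'pics/{n}3.png',c['color'][:,:,::-1])
    np.savez(f'{n}3.npz',**c)
E
```

```text
t 3.05 pos [498.2 -67.9  25.5] yaw 0.2381 z [-6.0e-04  2.3e-03 -1.0e+00] F [ 0.8  1.1 -3. ] w 0.9058114179330272
```

View pics/wrist3.png

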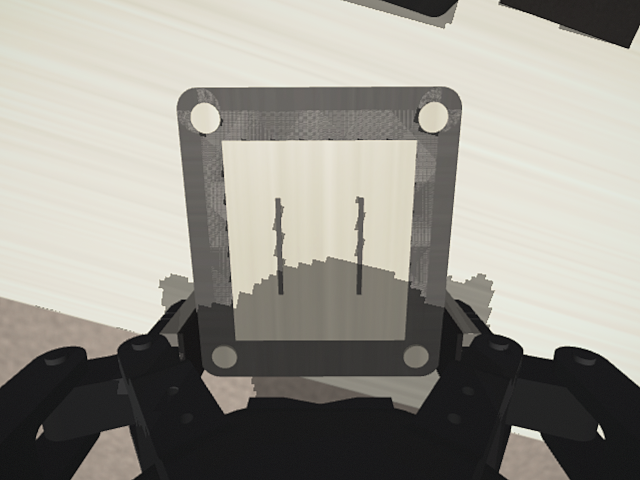

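View pics/top3.png

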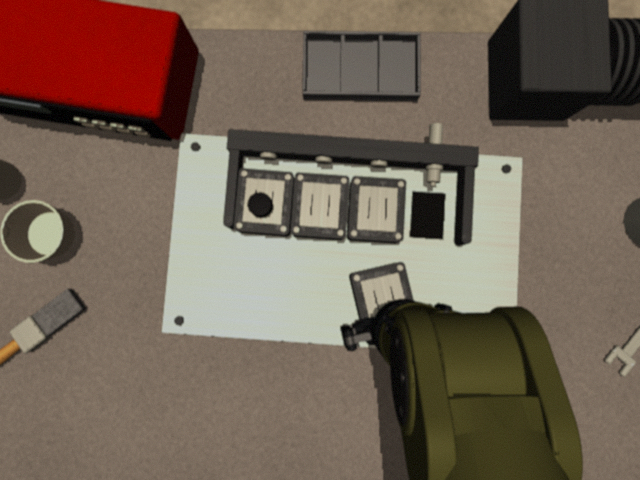

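```bash
python3 - <<'E'
from wm import *
from rig import ctrl
s=ctrl.get_state(); show(s)
c=dict(np.load('wrist3.npz'))
q=quad(c,[(206,117.5),(433,117),(224,356),(415,356)]);print(q[:3])
R0=Ro.from_rotvec(s['tool_rot'])
print(R0.inv().apply(np.r_[q[0]/1000,.06]-s['position'])*1000)
yaw=-.0605; u=np.array([np.cos(yaw),np.sin(yaw)]); O=np.array([652.9,-130.2])
p=O+u*(-110-31)
print(p,plan(s,[p[0]/1e3,p[1]/1e3,.0255],yaw))
E
```

```text
t 3.15 pos [498.2 -67.9  25.5] yaw 0.2381 z [-6.0e-04  2.3e-03 -1.0e+00] F [-0.1  2.2 -4.9] w 0.9093512818095524
(array([528.89406549, -60.81620883]), np.float64(0.23818868777984625), np.float64(74.00981928445862))
[ 31.46263906   0.29376396 -34.54115224]
[ 512.15796892 -121.67470301] (array([ 0.8, 55.6, -0.2]), array([-0.13,  0.03, 17.11]))
```

>>> send_rows(
  increments=[
    [0, 6, -0.2, 0, 0, 1.5, 0.6],
    [0, 13, -0.2, 0, 0, 4, 0.6],
    [0, 22, -0.2, 0, 0, 7, 0.6],
    [0, 31, -0.2, 0, 0, 10, 0.6],
    [0.3, 40, -0.2, 0, 0, 13, 0.6],
    [0.5, 49, -0.2, 0, 0, 16, 0.6],
    [0.7, 55.6, -0.2, 0, 0, 17.1, 0.6],
    [0.7, 55.6, -0.2, 0, 0, 17.1, 0.6],
  ],
  squeeze=40,
)

```text
clock: 3.82
position: [0.5125, -0.1229, 0.0256]
tool_rot: [-3.138, 0.097, 0.0]
contact_force: [0.5, -0.5, -3.0]
width: 0.905
```

```bash
python3 - <<'E'
from wm import *
from rig import ctrl
s=ctrl.get_state(); show(s)
for n in ['wrist','top']:
    c=ctrl.camera(n)
    cv2.imwrite(f'pics/{n}4.png',c['color'][:,:,::-1])
    np.savez(f'{n}4.npz',**c)
    if n=='top': cv2.imwrite('pics/top4c.png',cv2.resize(c['color'][120:350,330:490,::-1],None,fx=2.6,fy=2.6,interpolation=cv2.INTER_CUBIC))
show(ctrl.get_state())
E
```

```text
t 3.8167 pos [ 512.5 -122.9   25.6] yaw -0.0619 z [ 0.      0.0018 -1.    ] F [ 0.5 -0.5 -3. ] w 0.9051731179317539
t 3.9167 pos [ 512.5 -122.9   25.7] yaw -0.061 z [ 7.0e-04  1.1e-03 -1.0e+00] F [ 2.7 -2.2 -4.3] w 0.9021412411628773
```

View pics/wrist4.png

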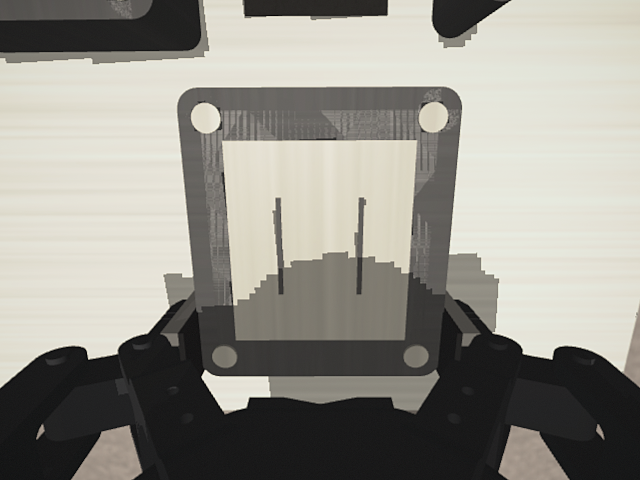

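View pics/top4c.png

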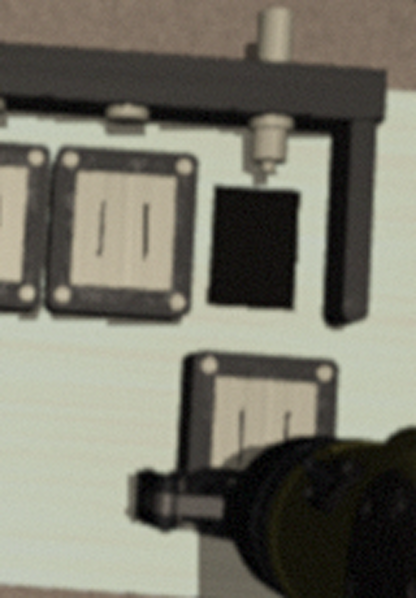

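```bash
cat > lat.py <<'E'
from wm import *
yaw=-.0605; u=np.array([np.cos(yaw),np.sin(yaw)]); v=np.array([-u[1],u[0]]); O=np.array([652.9,-130.2])
def loc(P): P=np.atleast_2d(P)[:,:2]; return np.round(np.c_[(P-O)@u,(P-O)@v],2)
E
python3 - <<'E'
from lat import *
def screw(c,p,r=6):
    g=cv2.cvtColor(c['color'],cv2.COLOR_RGB2GRAY).astype(float)
    x,y=int(round(p[0])),int(round(p[1])); 
    a=g[y-r:y+r+1,x-r:x+r+1]; w=np.clip(a-100,0,None)
    n,lab,st,ce=cv2.connectedComponentsWithStats((a>100).astype(np.uint8))
    k=lab[r,r]; m=lab==k; w=w*m; Y,X=np.mgrid[-r:r+1,-r:r+1]
    return (x+(w*X).sum()/w.sum(),y+(w*Y).sum()/w.sum(),int(m.sum()))
c=dict(np.load('top4.npz'))
print('loose front screws')
for p in [(410.4,260.4),(454.6,263.5)]: q=screw(c,p,4); print(q,loc(ray(c,q[:2],.06)*1000))
print('nbr screws FL FR RL RR')
for p in [(357,181.5),(401,184),(354,233),(398.3,236)]: q=screw(c,p,4); print(q,loc(ray(c,q[:2],.06)*1000))
s=dict(np.load('wrist4.npz'))
print('wrist loose FL FR RL RR');
for p in [(206,118),(433,117.5),(224,356),(415,356)]: print(loc(ray(s,p,.06)*1000))
print('wrist patch near corners',loc(ray(s,[(244,15.5),(387.5,15)],.02)*1000))
g=cv2.cvtColor(s['color'],cv2.COLOR_RGB2GRAY)
for r in (5,12,20,28): print(r,np.round(g[r,195:260:2]),g[r,380:450:2])
cv2.imwrite('pics/wrist4c.png',cv2.resize(s['color'][0:75,140:520,::-1],None,fx=2,fy=2,interpolation=cv2.INTER_CUBIC))
E
```

```text
loose front screws
(np.float64(410.0922077922078), np.float64(260.0097402597403), 37) [[-70.88  29.51]]
(np.float64(454.4184566428003), np.float64(263.1233094669849), 28) [[-70.79 -32.56]]
nbr screws FL FR RL RR
(np.float64(356.72837837837835), np.float64(180.8635135135135), 32) [[ 35.53 111.25]]
(np.float64(400.5248023005032), np.float64(183.6096333572969), 32) [[36.07 49.12]]
(np.float64(353.61323445521964), np.float64(232.76326297775242), 38) [[-38.4 110.8]]
(np.float64(397.8098318240621), np.float64(235.61513583441138), 35) [[-37.96  48.65]]
wrist loose FL FR RL RR
[[-72.13  29.04]]
[[-72.06 -32.95]]
[[-146.06   29.13]]
[[-146.08  -32.85]]
wrist patch near corners [[-36.47  24.56]
 [-36.38 -25.77]]
5 [ 32  27 115 124 205 217 215 215 215 215 215 215 215 216 215 215 215 215
 215 215 216 216 215 222 158  31  42  42  40  42  41  42  41] [ 39  41  41  29 212 221 221 221 221 221 220 221 221 221 221 221 221 221
 221 221 221 221 221 221 221 223 163  31  38  37  39  38  38  37  37]
12 [ 34  31  96 136 120 230 224 224 224 224 224 224 224 224 224 224 224 225
 224 224 224 225 224 226 183  40  39  41  42  41  41  41  40] [ 39  40  41  25 222 226 225 226 226 225 225 225 225 225 225 225 225 225
 225 225 225 225 225 225 225 232 119  35  37  36  37  37  36  36  36]
20 [ 32  32  18 138 129 211 224 223 223 223 223 223 222 223 223 223 223 224
 223 223 223 223 223 223 223 224 224 224 223 223 223 223 223] [224 224 224 224 224 224 225 224 225 224 224 224 224 224 224 224 224 224
 224 224 224 224 224 224 224 234  78  35  36  36  36  37  37  36  36]
28 [ 34  34  26 122 132 118 230 223 223 223 223 223 223 223 223 223 224 223
 223 223 223 223 223 224 223 223 224 224 224 223 223 224 223] [225 225 224 224 225 225 225 225 224 224 224 224 224 224 224 224 224 224
 224 224 224 224 224 224 224 224 231 135  30  36  34  37  34  34  34]
```

View pics/wrist4c.png

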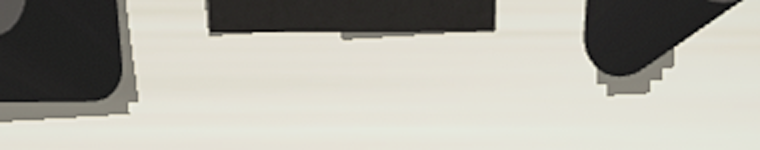

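```bash
python3 - <<'E'
from lat import *
s=dict(np.load('wrist4.npz'))
g=cv2.cvtColor(s['color'],cv2.COLOR_RGB2GRAY).astype(float)
def e(r,a,b,l):
    q=g[r,a:b]; i=np.where((q[:-1]-l)*(q[1:]-l)<=0)[0][0]; return a+i+(l-q[i])/(q[i+1]-q[i])
for r in (0,2,4,6,8,10,14):
    n=e(r,190,215,75); p1=e(r,225,262,130) ; p2=e(r,370,395,130); k=e(r,420,445,130)
    L=[loc(ray(s,[x,r],.02)*1000)[0] for x in (n,p1,p2,k)]
    print(r,np.round([n,p1,p2,k],1),[l.tolist() for l in L],'mid',(L[0][1]+L[3][1])/2,(L[1][1]+L[2][1])/2)
E
```

```text
0 [197.7 242.6 387.4 432.7] [[-31.62, 40.39], [-31.64, 24.81], [-31.71, -25.53], [-31.74, -41.24]] mid -0.4250000000000007 -0.3600000000000012
2 [198.2 242.7 387.4 432.5] [[-32.24, 40.3], [-32.26, 24.79], [-32.33, -25.54], [-32.35, -41.25]] mid -0.4750000000000014 -0.375
4 [198.4 242.6 387.4 432.3] [[-32.85, 40.28], [-32.88, 24.86], [-32.95, -25.57], [-32.97, -41.2]] mid -0.46000000000000085 -0.3550000000000004
6 [198.4 243.5 387.4 432.3] [[-33.48, 40.3], [-33.5, 24.59], [-33.57, -25.6], [-33.59, -41.26]] mid -0.4800000000000004 -0.5050000000000008
8 [198.6 243.5 387.2 432.2] [[-34.1, 40.31], [-34.12, 24.62], [-34.19, -25.57], [-34.21, -41.27]] mid -0.4800000000000004 -0.47499999999999964
10 [198.7 243.5 387.2 432. ] [[-34.72, 40.33], [-34.74, 24.63], [-34.82, -25.6], [-34.84, -41.26]] mid -0.46499999999999986 -0.4850000000000012
14 [199.1 244.1 387.3 431.9] [[-35.97, 40.27], [-36.0, 24.5], [-36.07, -25.68], [-36.09, -41.31]] mid -0.5199999999999996 -0.5899999999999999
```

>>> send_rows(
  increments=[
    [1, -1.5, 0, 0, 0, 0, 0.6],
    [4, -1.5, 0, 0, 0, 0, 0.6],
    [8, -1.5, 0, 0, 0, 0, 0.6],
    [11, -1.5, 0, 0, 0, 0, 0.6],
    [12, -1.5, 0, 0, 0, 0, 0.6],
    [12, -1.5, 0, 0, 0, 0, 0.6],
    [12, -1.5, 0, 0, 0, 0, 0.6],
  ],
)

```text
clock: 4.5
position: [0.5217, -0.1226, 0.0256]
tool_rot: [-3.14, 0.095, 0.008]
contact_force: [-7.9, -1.0, 5.6]
width: 0.907
```

```bash
cat > look.py <<'E'
import sys
from lat import *
from rig import ctrl
i=sys.argv[1]
show(ctrl.get_state())
for n in ['wrist','top']:
    c=ctrl.camera(n)
    cv2.imwrite(f'pics/{n}{i}.png',c['color'][:,:,::-1])
    np.savez(f'{n}{i}.npz',**c)
    if n=='top': cv2.imwrite(f'pics/top{i}c.png',cv2.resize(c['color'][120:350,330:490,::-1],None,fx=2.6,fy=2.6,interpolation=cv2.INTER_CUBIC))
s=ctrl.get_state(); show(s); print('TCP loc',loc(np.array(s['position'])*1000))
E
python3 look.py 5
```

```text
t 4.5 pos [ 521.7 -122.6   25.6] yaw -0.0604 z [-5.4e-03  2.0e-04 -1.0e+00] F [-7.9 -1.   5.6] w 0.9066434033506935
t 4.6 pos [ 521.8 -122.6   25.7] yaw -0.0604 z [-5.2e-03  2.0e-04 -1.0e+00] F [-7.9 -0.1  5.3] w 0.904113886200848
TCP loc [[-131.36   -0.39]]
```

View pics/wrist5.png

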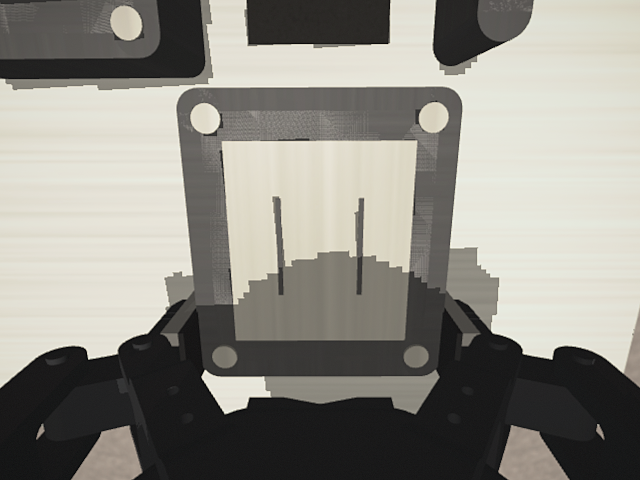

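View pics/top5c.png

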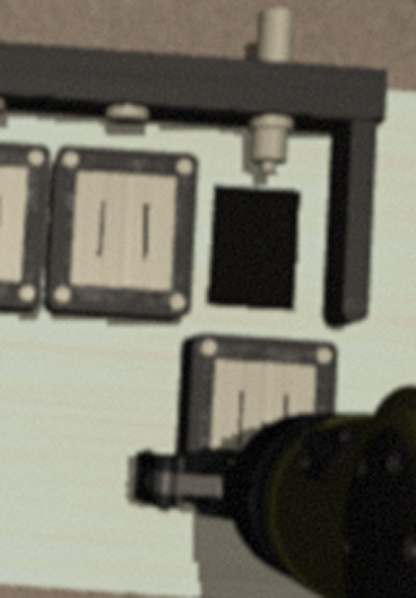

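```bash
cat > gap.py <<'E'
import sys
from lat import *
def e(g,r,a,b,l):
    q=g[r,a:b]; i=np.where((q[:-1]-l)*(q[1:]-l)<=0)[0]
    if len(i)==0: return np.nan
    i=i[0]; return a+i+(l-q[i])/(q[i+1]-q[i])
s=dict(np.load(f'wrist{sys.argv[1]}.npz'))
g=cv2.cvtColor(s['color'],cv2.COLOR_RGB2GRAY).astype(float)
rows=[int(r) for r in sys.argv[2].split(',')]
for r in rows:
    n=e(g,r,190,225,75); p1=e(g,r,225,262,130); p2=e(g,r,370,400,130); k=e(g,r,420,445,130)
    L=np.array([loc(ray(s,[x,r],.02)*1000)[0] for x in (n,p1,p2,k)])
    print(r,np.round([n,p1,p2,k],1),L[0,0],L[:,1],'gapmid',round((L[0][1]+L[3][1])/2,2),'patchmid',round((L[1][1]+L[2][1])/2,2))
S=[(205.7,118),(432.7,117.5),(224.3,356),(415,356)]
l=np.vstack([loc(ray(s,p,.06)*1000) for p in S]); print('cassette centre',l.mean(0),'yaw rel',(l[0,1]+l[1,1]-l[2,1]-l[3,1])/2/74)
E
python3 gap.py 5 5,15,25,35; python3 gap.py 4 5,10
```

```text
5 [200.3 246.3 389.6 435.3] -24.18 [ 40.37  24.42 -25.35 -41.23] gapmid -0.43 patchmid -0.46
15 [201.1 244.9 389.3 434.5] -27.29 [ 40.36  25.07 -25.4  -41.23] gapmid -0.43 patchmid -0.16
25 [202.  245.9 389.4 433.9] -30.43 [ 40.32  24.89 -25.58 -41.24] gapmid -0.46 patchmid -0.34
35 [202.7 246.6 389.2 433.2] -33.62 [ 40.34  24.79 -25.68 -41.26] gapmid -0.46 patchmid -0.45
cassette centre [-99.685   -1.0075] yaw rel 0.0019594594594594538
5 [198.5 243.3 387.4 432.3] -33.16 [ 40.27  24.62 -25.59 -41.23] gapmid -0.48 patchmid -0.48
10 [198.7 243.5 387.2 432. ] -34.72 [ 40.33  24.63 -25.6  -41.26] gapmid -0.46 patchmid -0.49
cassette centre [-109.0825   -1.8875] yaw rel 0.0004729729729729749
```

>>> send_rows(
  increments=[
    [4, -0.6, 0, 0, 0, 0, 0.6],
    [7, -0.6, 0, 0, 0, 0, 0.6],
    [10, -0.6, 0, 0, 0, 0, 0.6],
    [13, -0.6, 0, 0, 0, 0, 0.6],
    [16, -0.6, 0, 0, 0, 0, 0.6],
    [18, -0.6, 0, 0, 0, 0, 0.6],
  ],
)

```text
clock: 5.1
position: [0.5367, -0.1234, 0.0258]
tool_rot: [3.139, -0.094, -0.019]
contact_force: [-10.8, -1.1, 8.2]
width: 0.909
```

```bash
python3 look.py 6; python3 gap.py 6 5,25,45,60
```

```text
t 5.1 pos [ 536.7 -123.4   25.8] yaw -0.0597 z [-1.200e-02 -5.000e-04 -9.999e-01] F [-10.8  -1.1   8.2] w 0.9089229494450273
t 5.2 pos [ 537.2 -123.5   25.8] yaw -0.0598 z [-1.090e-02 -5.000e-04 -9.999e-01] F [-9.3 -0.4  7.5] w 0.9051428424754053
TCP loc [[-115.93   -0.26]]
5 [199.9 246.5 390.4 436.2] -9.46 [ 40.52  24.43 -25.36 -41.21] gapmid -0.34 patchmid -0.46
25 [201.5 247.4 389.5 434.9] -15.68 [ 40.49  24.45 -25.37 -41.28] gapmid -0.39 patchmid -0.46
45 [203.3 248.3 388.6 433.3] -22.05 [ 40.4   24.45 -25.35 -41.26] gapmid -0.43 patchmid -0.45
60 [204.5 248.1 387.7 432.2] -26.95 [ 40.37  24.77 -25.31 -41.27] gapmid -0.45 patchmid -0.27
cassette centre [-84.545  -0.835] yaw rel 0.002567567567567561
```

View pics/wrist6.png

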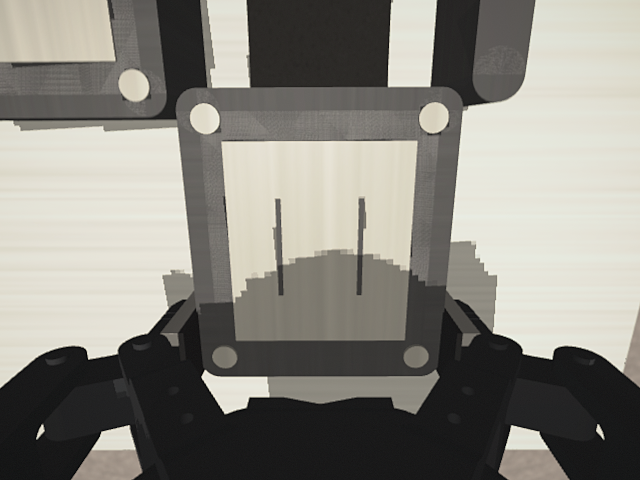

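```bash
python3 - <<'E'
from lat import *
from rig import ctrl
s=ctrl.get_state(); p=np.array(s['position']); t=p.copy(); t[:2]+= (u*48+v*0.45)/1000
print(plan(s,t,-.062))
E
```

```text
(array([48. , -0.4, -0.5]), array([0.07, 0.62, 0.13]))
```

>>> send_rows(
  increments=[
    [5, -0.6, 0, 0, 0.4, 0.1, 0.6],
    [9, -0.6, 0, 0, 0.6, 0.1, 0.6],
    [13, -0.6, -0.2, 0, 0.6, 0.1, 0.6],
    [17, -0.6, -0.3, 0, 0.6, 0.1, 0.6],
    [21, -0.6, -0.3, 0, 0.6, 0.1, 0.6],
    [25, -0.6, -0.3, 0, 0.6, 0.1, 0.6],
    [28, -0.6, -0.3, 0, 0.6, 0.1, 0.6],
  ],
)

```text
clock: 5.78
position: [0.562, -0.1245, 0.0257]
tool_rot: [3.138, -0.095, -0.012]
contact_force: [-11.7, 0.2, 8.1]
width: 0.905
```

```bash
python3 look.py 7; python3 gap.py 7 5,25,45,70;python3 - <<'E'
from lat import *
from rig import ctrl
s=ctrl.get_state(); p=np.array(s['position']); t=p.copy(); t[:2]+= (u*25+v*0.0)/1000
print(plan(s,t,-.061))
E
```

```text
t 5.7833 pos [ 562.  -124.5   25.7] yaw -0.0605 z [-0.0077 -0.0016 -1.    ] F [-11.7   0.2   8.1] w 0.9047263892746051
t 5.8833 pos [ 562.8 -124.6   25.7] yaw -0.0606 z [-0.0059 -0.0015 -1.    ] F [-7.4 -1.   4.6] w 0.9045661534230625
TCP loc [[-90.25   0.17]]
5 [200.5 247.5 390.8 436.6] 16.05 [ 40.75  24.46 -25.26 -41.15] gapmid -0.2 patchmid -0.4
25 [202.3 248.5 390.2 435.2] 9.81 [ 40.66  24.45 -25.34 -41.19] gapmid -0.27 patchmid -0.45
45 [203.9 248.4 389.5 433.9] 3.41 [ 40.62  24.81 -25.43 -41.27] gapmid -0.33 patchmid -0.31
70 [206.1 250.3 389.1 432. ] -4.83 [ 40.53  24.52 -25.7  -41.22] gapmid -0.34 patchmid -0.59
cassette centre [-59.345   -0.4325] yaw rel 0.0018243243243243215
(array([25. , -0. , -0.1]), array([0.11, 0.33, 0.02]))
```

View pics/wrist7.png

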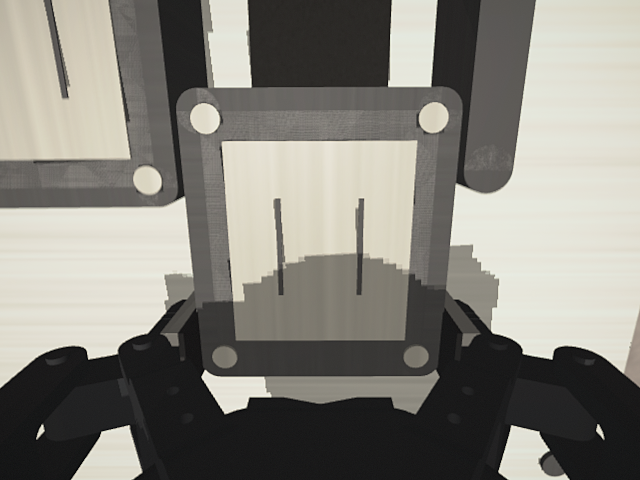

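View pics/top7c.png

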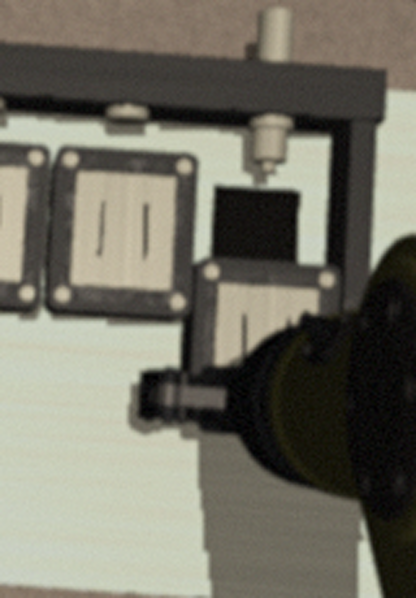

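>>> send_rows(
  increments=[
    [4, -0.1, 0, 0, 0.3, 0, 0.6],
    [8, -0.1, 0, 0, 0.3, 0, 0.6],
    [12, -0.1, 0, 0, 0.3, 0, 0.6],
    [16, -0.1, 0, 0, 0.3, 0, 0.6],
    [20, -0.1, 0, 0, 0.3, 0, 0.6],
    [23, -0.1, 0, 0, 0.3, 0, 0.6],
    [23, -0.1, 0, 0, 0.3, 0, 0.6],
  ],
)

```text
clock: 6.47
position: [0.5835, -0.1259, 0.0258]
tool_rot: [3.138, -0.094, -0.01]
contact_force: [-7.2, -0.5, 6.8]
width: 0.907
```

```bash
python3 look.py 8; python3 gap.py 8 5,25,45,70;python3 - <<'E'
from lat import *
from rig import ctrl
s=ctrl.get_state(); p=np.array(s['position']); t=p.copy(); t[:2]+= (u*25+v*0.0)/1000
print(plan(s,t,-.061))
E
```

```text
t 6.4667 pos [ 583.5 -125.9   25.8] yaw -0.0597 z [-0.0062 -0.0022 -1.    ] F [-7.2 -0.5  6.8] w 0.9067419953445579
t 6.5667 pos [ 583.4 -125.9   25.8] yaw -0.0596 z [-0.0058 -0.0022 -1.    ] F [-7.3 -1.1  5.6] w 0.9009955337686915
TCP loc [[-69.59   0.13]]
5 [200.    nan   nan 436.5] 37.55 [ 41.06    nan    nan -41.11] gapmid -0.02 patchmid nan
25 [202.1 248.2 391.1 435.2] 31.3 [ 40.86  24.64 -25.64 -41.18] gapmid -0.16 patchmid -0.5
45 [203.6 249.5 391.1 433.7] 24.89 [ 40.83  24.51 -25.97 -41.16] gapmid -0.16 patchmid -0.73
70 [205.7 250.8 388.1 431.9] 16.64 [ 40.75  24.43 -25.31 -41.2 ] gapmid -0.23 patchmid -0.44
cassette centre [-37.915   -0.4025] yaw rel 0.0027702702702702953
(array([25. ,  0. , -0.1]), array([0.15, 0.32, 0.08]))
```

View pics/wrist8.png

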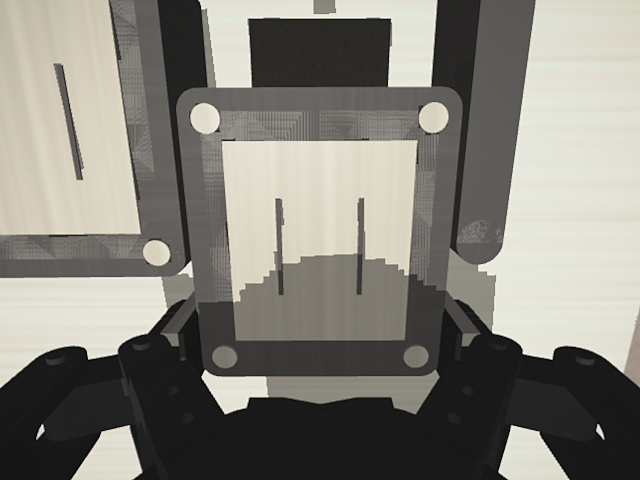

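>>> send_rows(
  increments=[
    [-2, 0, 0, 0, 0.2, 0, 0.8],
    [-2, 0, 0, 0, 0.2, 0, 1],
    [-2, 0, 0, 0, 0.2, 0, 1],
    [-2, 0, -8, 0, 0.2, 0, 1],
    [-4, 0, -25, 0, 0.2, 0, 1],
    [-6, 0, -48, 0, 0.2, 0, 1],
    [-20, 0, -70, 0, 0.2, 0, 0],
    [-45, 0, -75, 0, 0.2, 0, -1],
  ],
)

```text
clock: 7.23
position: [0.5434, -0.123, 0.1059]
tool_rot: [3.137, -0.092, 0.011]
contact_force: [0.5, 0.4, 0.8]
width: 0.75
```

```bash
python3 look.py 9; python3 - <<'E'
from lat import *
from rig import ctrl
s=ctrl.get_state(); 
w=O+u*-116+v*.13
print(plan(s,[w[0]/1e3,w[1]/1e3,.028],-.0605))
E
```

```text
t 7.2333 pos [ 543.4 -123.   105.9] yaw -0.0585 z [ 0.0068 -0.0036 -1.    ] F [0.5 0.4 0.8] w 0.7500093615614943
t 7.3333 pos [ 537.8 -123.4  103.4] yaw -0.0599 z [-0.001  -0.0046 -1.    ] F [-0.5 -0.9 -0.7] w 0.5710280955283716
TCP loc [[-115.31   -0.16]]
(array([-0.6, -0.6, 75.4]), array([0.26, 0.04, 0.03]))
```

View pics/wrist9.png

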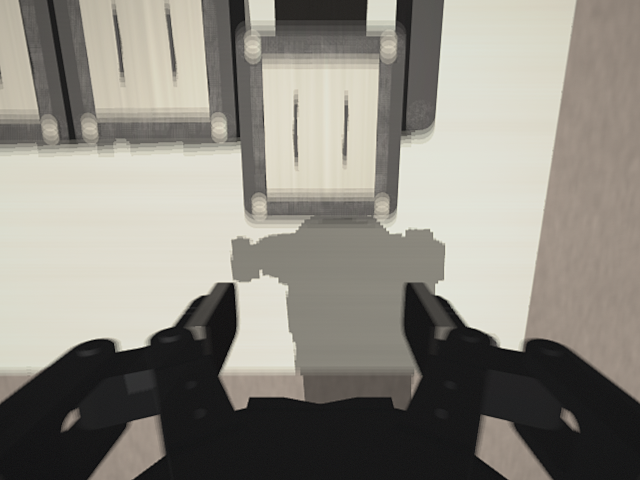

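View pics/top9c.png

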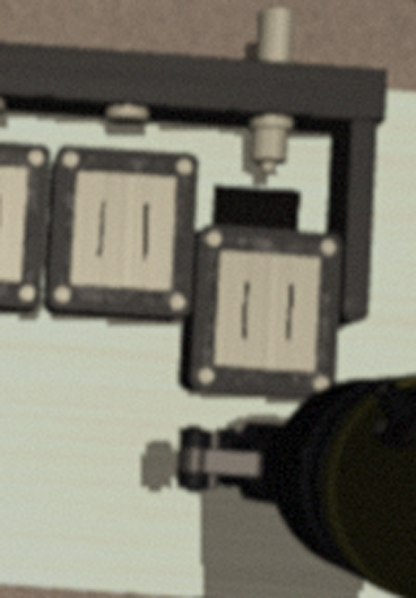

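>>> send_rows(
  increments=[
    [-2, -0.5, 10, 0.2, 0, 0, -1],
    [-2, -0.5, 25, 0.2, 0, 0, -1],
    [-2, -0.5, 42, 0.2, 0, 0, -1],
    [-2, -0.5, 58, 0.2, 0, 0, -1],
    [-2, -0.5, 70, 0.2, 0, 0, -1],
    [-2, -0.5, 75, 0.2, 0, 0, -1],
    [-2, -0.5, 75, 0.2, 0, 0, -1],
    [-2, -0.5, 75, 0.2, 0, 0, -1],
  ],
)

```text
clock: 8.0
position: [0.5361, -0.123, 0.0282]
tool_rot: [3.14, -0.094, -0.001]
contact_force: [0.7, -0.6, 0.1]
width: 0.003
```

```bash
python3 look.py 10; python3 - <<'E'
from lat import *
from rig import ctrl
s=ctrl.get_state(); 
w=O+u*-100+v*.13
print(plan(s,[w[0]/1e3,w[1]/1e3,.028],-.0605))
E
```

```text
t 8.0 pos [ 536.1 -123.    28.2] yaw -0.0598 z [-9.e-04 -6.e-04 -1.e+00] F [ 0.7 -0.6  0.1] w 0.0030893271265259366
t 8.1 pos [ 536.7 -123.1   29.2] yaw -0.0598 z [ 8.0e-04 -1.3e-03 -1.0e+00] F [ 0.3 -0.6 -0.1] w -0.0005177406645114109
TCP loc [[-1.1646e+02  4.0000e-02]]
(array([16.5, -0.1,  1.2]), array([ 0.07, -0.05,  0.04]))
```

View pics/wrist10.png

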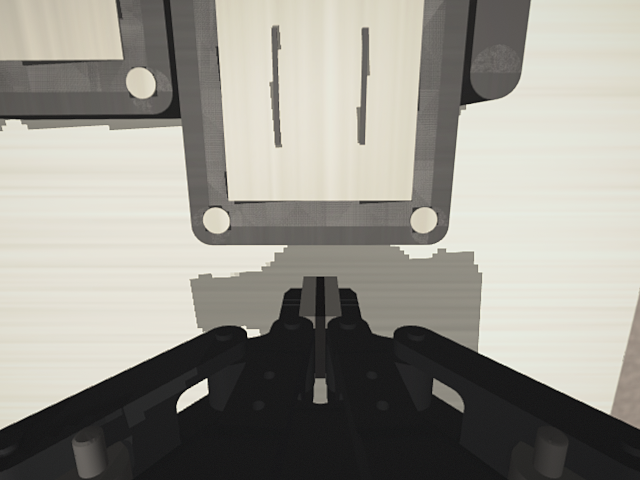

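```bash
python3 - <<'E'
from lat import *
c=dict(np.load('top0.npz'))
cv2.imwrite('pics/sleeve.png',cv2.resize(c['color'][150:200,405:465,::-1],None,fx=10,fy=10,interpolation=cv2.INTER_CUBIC))
for r in (178,180,182,184,186,188,190): print(r,loc(ray(c,[432,r],.045)*1000))
E
```

```text
178 [[50.65  1.56]]
180 [[47.71  1.4 ]]
182 [[44.78  1.25]]
184 [[41.85  1.09]]
186 [[38.92  0.94]]
188 [[36.    0.79]]
190 [[33.07  0.63]]
```

View pics/sleeve.png

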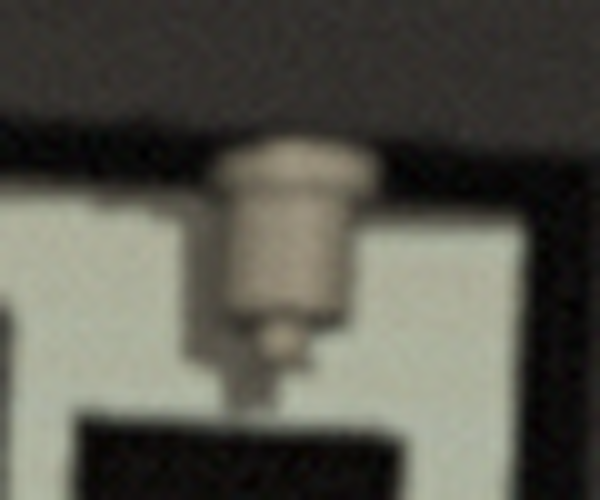

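>>> send_rows(
  increments=[
    [5, -0.1, 1, 0, 0, 0, -1],
    [10, -0.1, 1, 0, 0, 0, -1],
    [14, -0.1, 1, 0, 0, 0, -1],
    [17, -0.1, 1, 0, 0, 0, -1],
    [20, -0.1, 1, 0, 0, 0, -1],
    [23, -0.1, 1, 0, 0, 0, -1],
  ],
)

```text
clock: 8.6
position: [0.5573, -0.1243, 0.0279]
tool_rot: [3.139, -0.094, -0.009]
contact_force: [-11.9, 1.6, 9.1]
width: 0.001
```

```bash
cat > st.py <<'E'
from lat import *
from rig import ctrl
s=ctrl.get_state(); show(s); p=np.array(s['position'])*1000; l=loc(p)[0]; print('TCP loc',l)
w=O+u*(l[0]+10)+v*.13
print('10mm on:',plan(s,[w[0]/1e3,w[1]/1e3,.028],-.0605))
E
python3 st.py; python3 look.py 11
```

```text
t 8.6 pos [ 557.3 -124.3   27.9] yaw -0.06 z [-0.0055 -0.001  -1.    ] F [-11.9   1.6   9.1] w 0.0009901453471880255
TCP loc [-95.79   0.14]
10mm on: (array([10. ,  0. , -0.1]), array([0.07, 0.31, 0.03]))
t 8.6 pos [ 557.3 -124.3   27.9] yaw -0.06 z [-0.0055 -0.001  -1.    ] F [-11.9   1.6   9.1] w 0.0009901453471880255
t 8.7 pos [ 557.4 -124.2   27.8] yaw -0.0599 z [-5.1e-03 -9.0e-04 -1.0e+00] F [-7.1  0.1  4.8] w 0.0012117406065027968
TCP loc [[-95.69   0.17]]
```

View pics/wrist11.png

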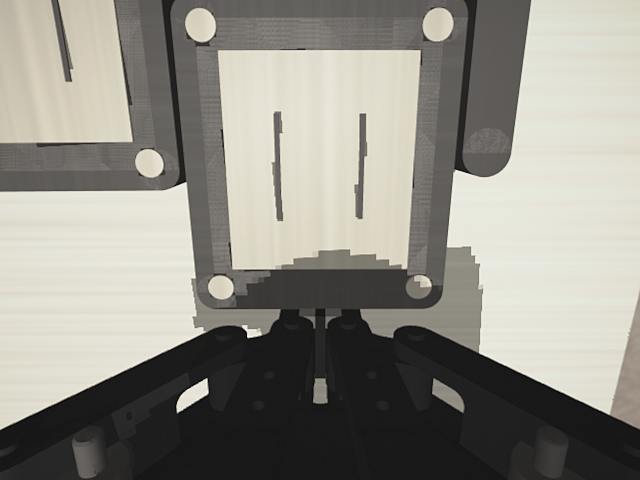

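>>> send_rows(
  increments=[
    [4, 0, 0, 0, 0.3, 0, -1],
    [8, 0, 0, 0, 0.3, 0, -1],
    [12, 0, 0, 0, 0.3, 0, -1],
    [15, 0, 0, 0, 0.3, 0, -1],
    [18, 0, 0, 0, 0.3, 0, -1],
    [21, 0, 0, 0, 0.3, 0, -1],
    [23, 0, 0, 0, 0.3, 0, -1],
    [23, 0, 0, 0, 0.3, 0, -1],
  ],
)

```text
clock: 9.37
position: [0.5772, -0.1257, 0.0271]
tool_rot: [3.139, -0.095, -0.012]
contact_force: [-8.6, 0.3, 5.4]
width: -0.003
```

```bash
python3 look.py 12; python3 st.py
```

```text
t 9.3667 pos [ 577.2 -125.7   27.1] yaw -0.0603 z [-0.0074 -0.0011 -1.    ] F [-8.6  0.3  5.4] w -0.0028707951956767983
t 9.4667 pos [ 577.2 -125.7   27. ] yaw -0.0603 z [-0.0071 -0.0011 -1.    ] F [-8.4  0.7  4.4] w 0.001094455898630146
TCP loc [[-7.582e+01 -7.000e-02]]
t 9.4667 pos [ 577.2 -125.7   27. ] yaw -0.0603 z [-0.0071 -0.0011 -1.    ] F [-8.4  0.7  4.4] w 0.001094455898630146
TCP loc [-7.582e+01 -7.000e-02]
10mm on: (array([10. , -0.2, -1. ]), array([0.09, 0.4 , 0.01]))
```

View pics/wrist12.png

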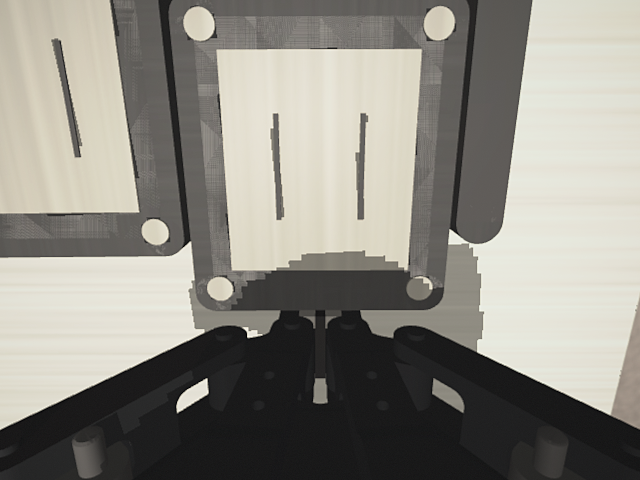

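View pics/top12c.png

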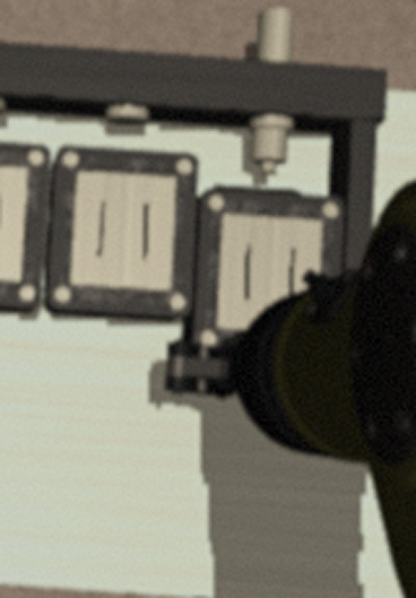

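>>> send_rows(
  increments=[
    [2, 0, -0.5, 0, 0.3, 0, -1],
    [4, 0, -1, 0, 0.4, 0, -1],
    [6, 0, -1, 0, 0.4, 0, -1],
    [8, 0, -1, 0, 0.4, 0, -1],
    [9.5, 0, -1, 0, 0.4, 0, -1],
    [11, 0, -1, 0, 0.4, 0, -1],
    [12, 0, -1, 0, 0.4, 0, -1],
  ],
)

```text
clock: 10.05
position: [0.5859, -0.1264, 0.0271]
tool_rot: [3.139, -0.095, -0.012]
contact_force: [-9.7, 1.0, 5.6]
width: 0.0
```

```bash
python3 st.py
```

```text
t 10.05 pos [ 585.9 -126.4   27.1] yaw -0.0606 z [-0.0078 -0.0012 -1.    ] F [-9.7  1.   5.6] w 0.00032766743025030453
TCP loc [-67.12  -0.25]
10mm on: (array([10. , -0.4, -1. ]), array([ 0.1 ,  0.44, -0.01]))
```

>>> send_rows(
  increments=[
    [2, -0.3, -1, 0, 0.4, 0, -1],
    [3.5, -0.3, -1, 0, 0.4, 0, -1],
    [4.5, -0.3, -1, 0, 0.4, 0, -1],
    [5.5, -0.3, -1, 0, 0.4, 0, -1],
    [6.5, -0.3, -1, 0, 0.4, 0, -1],
    [7.5, -0.3, -1, 0, 0.4, 0, -1],
    [8.5, -0.3, -1, 0, 0.4, 0, -1],
    [9.5, -0.3, -1, 0, 0.4, 0, -1],
  ],
)

```text
clock: 10.72
position: [0.5922, -0.1266, 0.0272]
tool_rot: [3.139, -0.096, -0.013]
contact_force: [-9.7, 1.5, 4.5]
width: -0.001
```

```bash
python3 look.py 13; python3 st.py
```

```text
t 10.7167 pos [ 592.2 -126.6   27.2] yaw -0.0609 z [-0.0082 -0.0013 -1.    ] F [-9.7  1.5  4.5] w -0.0010653498352170626
t 10.8167 pos [ 592.5 -126.6   27.2] yaw -0.0608 z [-0.0075 -0.0013 -1.    ] F [-6.7 -0.4  3.3] w -0.0003360611972786332
TCP loc [[-6.047e+01 -3.000e-02]]
t 10.8167 pos [ 592.5 -126.6   27.2] yaw -0.0608 z [-0.0075 -0.0013 -1.    ] F [-6.7 -0.4  3.3] w -0.0003360611972786332
TCP loc [-6.047e+01 -3.000e-02]
10mm on: (array([10. , -0.2, -0.9]), array([ 0.1 ,  0.42, -0.02]))
```

View pics/top13c.png

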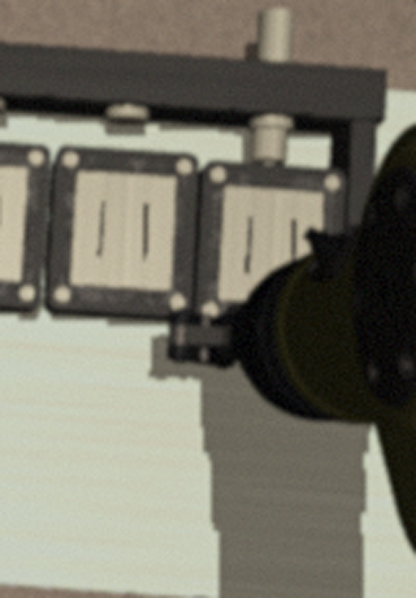

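>>> send_rows(
  increments=[
    [2, -0.2, -0.9, 0, 0.4, 0, -1],
    [3, -0.2, -0.9, 0, 0.4, 0, -1],
    [3.5, -0.2, -0.9, 0, 0.4, 0, -1],
    [4, -0.2, -0.9, 0, 0.4, 0, -1],
    [4.5, -0.2, -0.9, 0, 0.4, 0, -1],
    [5, -0.2, -0.9, 0, 0.4, 0, -1],
    [5.5, -0.2, -0.9, 0, 0.4, 0, -1],
    [6, -0.2, -0.9, 0, 0.4, 0, -1],
  ],
)

```text
clock: 11.48
position: [0.5954, -0.1267, 0.0272]
tool_rot: [3.138, -0.096, -0.012]
contact_force: [-8.9, 0.7, 4.9]
width: -0.002
```

```bash
python3 st.py
```

```text
t 11.4833 pos [ 595.4 -126.7   27.2] yaw -0.0611 z [-0.0076 -0.0014 -1.    ] F [-8.9  0.7  4.9] w -0.0016679211348290988
TCP loc [-5.757e+01  1.000e-02]
10mm on: (array([10. , -0.1, -0.9]), array([ 0.11,  0.43, -0.04]))
```

Not at the stop yet; same gentle step again.

>>> send_rows(
  increments=[
    [2, 0, -0.9, 0, 0.4, 0, -1],
    [3, 0, -0.9, 0, 0.4, 0, -1],
    [3.5, 0, -0.9, 0, 0.4, 0, -1],
    [4, 0, -0.9, 0, 0.4, 0, -1],
    [4.5, 0, -0.9, 0, 0.4, 0, -1],
    [5, 0, -0.9, 0, 0.4, 0, -1],
    [5.5, 0, -0.9, 0, 0.4, 0, -1],
    [6, 0, -0.9, 0, 0.4, 0, -1],
  ],
)

```text
clock: 12.15
position: [0.5965, -0.1268, 0.0271]
tool_rot: [3.138, -0.097, -0.018]
contact_force: [-15.8, 1.6, 10.0]
width: 0.002
```

```bash
python3 st.py
```

```text
t 12.15 pos [ 596.5 -126.8   27.1] yaw -0.0616 z [-0.0118 -0.0013 -0.9999] F [-15.8   1.6  10. ] w 0.0017283990211045856
TCP loc [-56.46  -0.06]
10mm on: (array([10. , -0.2, -1. ]), array([ 0.11,  0.67, -0.06]))
```

>>> send_rows(
  increments=[
    [4.5, 0, -0.5, 0, 0.5, 0, -1],
    [5, 0, -0.5, 0, 0.5, 0, -1],
    [5.5, 0, -0.5, 0, 0.5, 0, -1],
    [6, 0, -0.5, 0, 0.5, 0, -1],
    [6.5, 0, -0.5, 0, 0.5, 0, -1],
    [7, 0, -0.5, 0, 0.5, 0, -1],
    [7.5, 0, -0.5, 0, 0.5, 0, -1],
    [7.5, 0, -0.5, 0, 0.5, 0, -1],
  ],
)

```text
clock: 12.82
position: [0.5964, -0.1268, 0.0272]
tool_rot: [3.138, -0.097, -0.032]
contact_force: [-23.4, 2.1, 18.8]
width: 0.001
```

```bash
python3 look.py 14;  python3 st.py
```

```text
t 12.8167 pos [ 596.4 -126.8   27.2] yaw -0.062 z [-0.0203 -0.0013 -0.9998] F [-23.4   2.1  18.8] w 0.0008556474121780723
t 12.9167 pos [ 596.3 -126.8   27.2] yaw -0.062 z [-0.0202 -0.0013 -0.9998] F [-24.4   2.1  19. ] w -0.0009330335176709388
TCP loc [[-5.665e+01 -5.000e-02]]
t 12.9167 pos [ 596.3 -126.8   27.2] yaw -0.062 z [-0.0202 -0.0013 -0.9998] F [-24.4   2.1  19. ] w -0.0009330335176709388
TCP loc [-5.665e+01 -5.000e-02]
10mm on: (array([10. , -0.2, -1. ]), array([ 0.14,  1.15, -0.09]))
```

View pics/top14c.png

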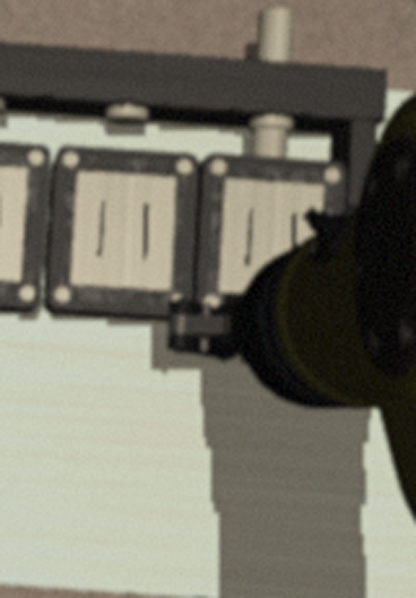

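View pics/wrist14.png

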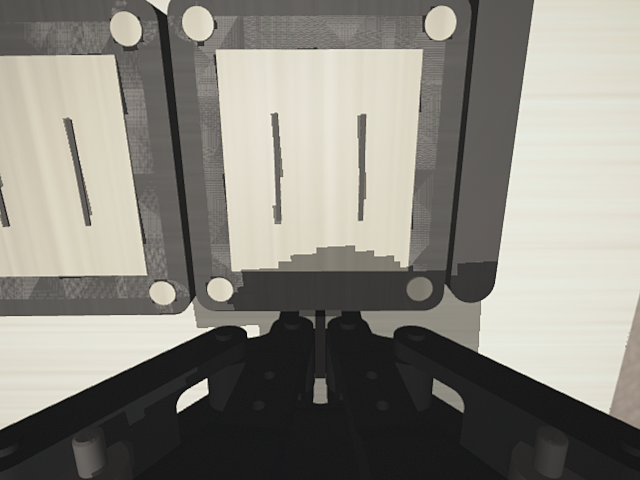

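>>> send_rows(
  increments=[
    [6, 0, -2, 0, 1.1, 0, -1],
    [6, 0, -4, 0, 1.1, 0, -1],
    [6.5, 0, -5, 0, 1.1, 0, -1],
    [7, 0, -6, 0, 1.1, 0, -1],
    [7, 0, -6, 0, 1.1, 0, -1],
  ],
)

```text
clock: 13.33
position: [0.5965, -0.1268, 0.029]
tool_rot: [3.139, -0.098, -0.026]
contact_force: [-11.5, 0.8, -5.7]
width: -0.001
```

```bash
python3 st.py; python3 - <<'E'
from lat import *
c=dict(np.load('top14.npz'))
for p in [(219,167),(334,174.5)]:
    print(loc(ray(c,(p[0]/2.6+330-.3,p[1]/2.6+120-.3),.06)*1000))
E
```

```text
t 13.3333 pos [ 596.5 -126.8   29. ] yaw -0.0624 z [-1.630e-02 -7.000e-04 -9.999e-01] F [-11.5   0.8  -5.7] w -0.0006244260355344615
TCP loc [-56.53  -0.07]
10mm on: (array([10. , -0.2,  0.8]), array([ 0.1 ,  0.93, -0.11]))
[[36.97 30.15]]
[[ 37.36 -32.57]]
```

>>> send_rows(
  increments=[
    [4, 0, -1.5, 0, 1, 0, -1],
    [5, 0, -2, 0, 1, 0, -1],
    [6, 0, -2, 0, 1, 0, -1],
    [7, 0, -2, 0, 1, 0, -1],
    [7.5, 0, -2, 0, 1, 0, -1],
    [7.5, 0, -2, 0, 1, 0, -1],
  ],
)

```text
clock: 13.83
position: [0.5965, -0.1268, 0.0276]
tool_rot: [3.139, -0.099, -0.024]
contact_force: [-16.2, 1.3, 1.0]
width: 0.001
```

```bash
python3 st.py
```

```text
t 13.8333 pos [ 596.5 -126.8   27.6] yaw -0.0628 z [-1.560e-02 -3.000e-04 -9.999e-01] F [-16.2   1.3   1. ] w 0.0010454483502250085
TCP loc [-56.53  -0.06]
10mm on: (array([10. , -0.2, -0.6]), array([ 0.07,  0.89, -0.13]))
```

>>> send_rows(
  increments=[
    [6, 0, -2.5, 0, 1, 0, -1],
    [7, 0, -2.5, 0, 1, 0, -1],
    [8, 0, -2.5, 0, 1, 0, -1],
    [9, 0, -2.5, 0, 1, 0, -1],
    [9.5, 0, -2.5, 0, 1, 0, -1],
    [9.5, 0, -2.5, 0, 1, 0, -1],
    [9.5, 0, -2.5, 0, 1, 0, -1],
  ],
)

```text
clock: 14.42
position: [0.5964, -0.1268, 0.0275]
tool_rot: [3.139, -0.099, -0.03]
contact_force: [-24.1, 2.2, 11.4]
width: -0.0
```

```bash
python3 st.py
```

```text
t 14.4167 pos [ 596.4 -126.8   27.5] yaw -0.0633 z [-1.930e-02 -1.000e-04 -9.998e-01] F [-24.1   2.2  11.4] w -0.00040148772663076593
TCP loc [-56.58  -0.06]
10mm on: (array([10. , -0.2, -0.7]), array([ 0.07,  1.1 , -0.16]))
```

>>> send_rows(
  increments=[
    [-2, 0, 0, 0, 0.5, 0, -1],
    [-8, 0, 0, 0, 0.5, 0, -1],
    [-18, 0, 0, 0, 0.5, 0, -1],
    [-30, 0, -5, 0, 0.5, 0, -1],
    [-45, 0, -25, 0, 0.5, 0, -1],
    [-70, 0, -55, 0, 0.5, 0, -1],
    [-100, 0, -85, 0, 0.5, 0, -1],
    [-120, 0, -110, 0, 0.5, 0, -1],
  ],
)

```text
clock: 15.08
position: [0.4783, -0.1191, 0.1416]
tool_rot: [3.138, -0.099, -0.013]
contact_force: [0.7, -0.3, -0.9]
width: -0.005
```

>>> send_rows(
  increments=[
    [-5, 15, -10, 0, 0, 0, -1],
    [-10, 40, -30, 0, 0, 0, -1],
    [-10, 70, -40, 0, 0, 0, -1],
    [-10, 100, -50, 0, 0, 0, -1],
    [-10, 130, -50, 0, 0, 0, -1],
    [-10, 145, -50, 0, 0, 0, -1],
    [-10, 150, -50, 0, 0, 0, -1],
    [-10, 150, -50, 0, 0, 0, -1],
  ],
)

```text
clock: 15.75
position: [0.4594, -0.2684, 0.1915]
tool_rot: [3.139, -0.101, -0.012]
contact_force: [0.3, -0.0, 0.1]
width: 0.003
```

```bash
python3 look.py 15; python3 - <<'E'
from m0 import *
from lat import loc
run(dict(np.load('top0.npz')))
print('after'); c=dict(np.load('top15.npz')); run(c,(435,212))
E
```

```text
t 15.75 pos [ 459.4 -268.4  191.5] yaw -0.0645 z [-8.e-03 -6.e-04 -1.e+00] F [ 0.3 -0.   0.1] w 0.00280747151436323
t 15.85 pos [ 459.9 -265.9  191.5] yaw -0.0606 z [-8.4e-03  3.0e-04 -1.0e+00] F [-0.8 -0.4  0.4] w 0.001578637236749049
TCP loc [[-184.44 -147.1 ]]
left (array([665.5, 110.5]), array([674.6, 102.8]), array([54.6, 62.4]), -0.0678)
mid (array([660.6,  30.7]), array([660.5,  30.8]), array([54.9, 63. ]), -0.0591)
right (array([656.3, -50.2]), array([656.3, -50.1]), array([54.5, 62.4]), -0.0489)
loose (array([530. , -60.3]), array([530.1, -60.2]), array([62.4, 54.5]), 0.2379)
patch (array([ 652.9, -130.3]), array([ 652.8, -130.3]), array([49.8, 69.8]), -0.0722)
after
left (array([665.5, 110.5]), array([674.7, 102.9]), array([54.5, 62.1]), -0.068)
mid (array([660.5,  30.8]), array([660.5,  30.8]), array([54.6, 62.5]), -0.0606)
right (array([656.2, -50.1]), array([656.3, -50.1]), array([54.1, 62.3]), -0.0526)
loose (array([ 652.9, -130.5]), array([ 652.8, -130.4]), array([53.5, 61.5]), -0.0599)
patch None
```

View pics/top15.png

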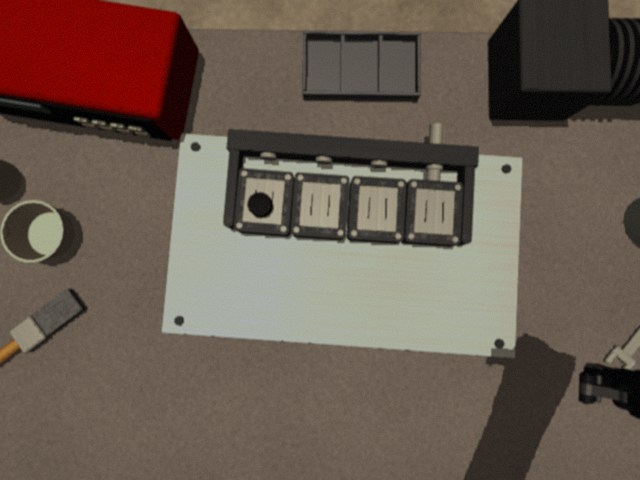

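View pics/wrist15.png

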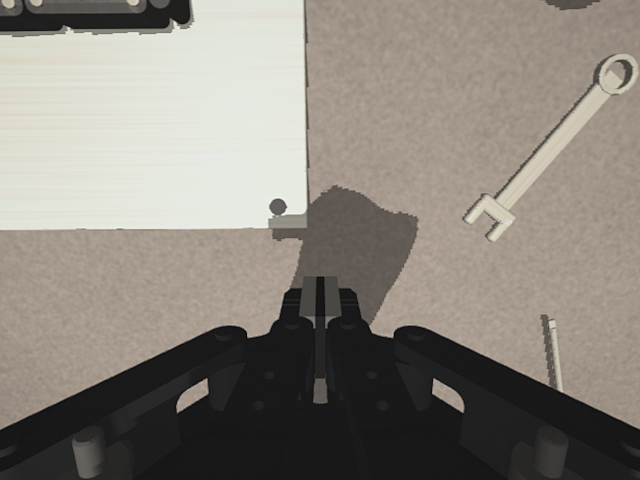

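```bash
python3 - <<'E'
from rig import ctrl
print(ctrl.close_job())
E
```

```text
the job is handed in; nothing more can be done
None
```

I fitted the cassette into the empty place and handed the job in at about 16 s of the 67 s allowed. My last checks showed it on the stop. No verdict is reported, and I could not see the pin once the cassette covered it.

- **Method:** I gripped the cassette by its rear end and turned it in line with the place. I centred it with the wrist camera and slid it about halfway in. Then I let go and pushed it home from behind with the closed fingers.
- **Stop:** Sliding took about 9 N. The cassette then stopped moving while the push rose to 24 N. At 16 N of push, with almost no downward load, it still did not move. From that I put the force on the screw at roughly 7–20 N, above the 6 N needed and below the 40 N limit. I inferred that figure; it was not measured directly.
- **Pin:** With the hand withdrawn, the cassette's leading end is at about 45 mm, the same as the screw face I estimated from the top picture. That means the pin should be fully in, to within about 1–2 mm.
- **Position:** In the last top picture the cassette was about 0.3 mm off the middle and within 0.001 rad of square. The other three cassettes had moved no more than about 0.1 mm, and the robot was touching nothing.
- **Disagreement:** The two cameras differed by about 0.5 mm sideways and 1–2 mm along the place, within their stated calibration.

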